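# Find the preset rake with a pendulum gauge

## Task

Pull the pendulum angle gauge up out of its spring-clip holder and stand it upright on the rounded crown of the timber stud block, its foot crossing the crown squarely. Then rock it sideways on the crown until its swinging pointer settles on the dial's preset mark, and finish while still holding it there, foot resting on the crown, for the angle to be taken off. Do not ram it onto the wood, and leave the offcut, the tin and the hammer where they are.

Things in the scene. Friction and masses are not known exactly. Their poses are not given: they have to be found in the camera images.
- gauge: Aluminium pendulum angle gauge, 0.32 kg in all. Origin: centre of the underside of its foot; z up through the handle, x out of the dial face, y along the foot. Foot 28 (x) x 70 (y) x 10 mm high; above it a dial body 60 mm wide (y), 12 mm thick, to z = 112 mm, with side rims standing out to x = +16 mm; on top a black rubber grip handle 22 (x) x 28 (y) mm, from z = 112 to 158 mm, on the z axis. At the start it is upright in the holder, its foot down between the rollers.
- pointer (a joint): Angle (rad) of the freely swinging dark pendulum pointer, hanging from the pivot at z = 94 mm on the dial and always seeking plumb; lightly damped, settles within about 1 s. 0 along the gauge's own -z, positive when the tip is towards the gauge's +y. It sits recessed between the side rims and is to be left to swing freely.
- mark (a joint): Angle (rad) of the preset mark, measured just as the pointer's: a tab 8 mm wide with a bright centre line, just outside the pointer tip's path. Set differently each time between 0.15 and 0.36, always to the gauge's +y side; it stays as set. To bring the pointer onto it the gauge's top leans towards the gauge's +y by this angle.
- pointer_tip (a point): Tip of the pointer, 64 mm from the pivot, 12 mm in front of the gauge's middle plane.
- mark_tip (a point): Inner end of the mark's centre line, 64 mm from the pivot, in the same plane as the pointer tip: the two points coincide when the pointer is on the mark.
- holder: Dark steel spring-clip holder fixed on the bench, base 70 (x) x 150 (y) mm, 42 mm high at its ends. Origin: centre of its underside; axes as the gauge's at the start. The gauge's foot stands 10 mm above the origin between low side walls; two spring-loaded rollers overlap the foot's two ends and hold it down. A straight upward pull of about 8 to 16 N (its weight included) frees it within 10 mm of lift, and it is quite clear after 40 mm.
- stud: Timber stud block fixed on the bench, 80 (x) x 130 (y) mm with an uneven top: shoulders 40 and 47 mm high and between them one rounded crown running along the block's x. Origin: centre of its underside. Its x points away from the robot, give or take its yaw.
- crown (a point): Middle of the crown's top line, 70 mm above the bench. The crown is round, radius 22 mm, its axis along the block's x and 22 mm below this point.
- offcut: Bystander: pale joist offcut, 90 x 100 x 45 mm high. Origin: centre of its underside.
- tin: Bystander: closed steel tin, 60 mm in diameter, 75 mm high. Origin: centre of its underside.
- hammer: Bystander: hammer lying on the bench near its far edge.
Things that resemble listed ones, but are neither listed nor needed, are in the scene too. Leave any green look-alike of the holder alone.

How it is judged:
By the outcome, as a careful person would: the job done as asked, in the order asked, and still so for the second after the job is handed in, while the arm keeps its last pose, push and grip.
It also fails if it takes over 54 s, if anything falls off the work surface, if the arm or the gripper's body presses on something with over 40 N, if the wrist force passes 120 N, or if a joint passes its speed limit or range.

## Robot

A 6-joint arm with a two-finger parallel gripper is mounted at the origin on the work surface. World frame = base frame: x ahead of the robot, y to its left, z up, the work surface at z = 0. Lengths are in mm, angles in rad, forces in N, time in s.
With the tool pointing down it reaches from about 400 to 925 mm from the base axis. Payload 12.5 kg.
Tool frame: the origin (TCP) lies at the very end of the fingers, on their centre line; the grasp point (between the pads) lies grip_depth behind it (grip_depth is the distance from the TCP to the grasp point, in mm); z points along the fingers, y is the line along which they close (so a half turn about z gives the same grasp; the last joint's range is limited). The gripper opens to 95 mm and grips with 3 to 60 N. Pads are 20 mm wide; open, the fingers measure 119 mm over their backs; the gripper's body (75 mm by 180 mm) begins 59 mm behind the grasp point.
Start: joints at [-1.262, 0.491, 1.559, -0, 1.092, -0.106], TCP at [251.903, -572.007, 214.661] pointing down, gripper open.
Joint ranges: [-3.1, 3.1], [-0.84, 2.19], [0.05, 2.79], [-1.13, 4.28], [0.06, 2.93], [-2.69, 2.69]. Speed limits (rad/s): [2.22, 2.22, 2.79, 3.14, 3.14, 3.14].

## Interface

Orientations are given as [roll, pitch, yaw] about the fixed x, y, z axes, in that order (R = Rz(yaw) Ry(pitch) Rx(roll)).
In Python, from cell import state, read_camera, job_done, grip_depth gives the robot as it stands.
- The arm moves only by the tool drive_tool, never from a script. Its argument "targets" is a list of rows, each an object with "jaw": the opening, from 0 (shut) to 1 (fully open); "travel": the shift along the tool's x, y, z in m, a list of three; "twist": the turn about the tool's z in rad. In form: [{"jaw": jaw, "travel": [tx, ty, tz], "twist": twist}, ...]. A call has 1 to 8 rows; each row is the pose to reach, as a shift and turn from the pose commanded when the call began, along the tool's axes at that moment; what a row does not reach only later rows make up. A row lasts 1/12 s, in which the tool goes at most 41.7 mm and 7.16 degrees, less where a joint would pass 70% of its speed; a pose out of reach is approached as far as the arm can. A call with a gripper value outside its range is refused whole. The fingers move at their own pace and stop on an object; the grip force is fixed at half the most. Time passes only in rows, so rows that repeat a pose let the fingers close. It gives the time, the measured TCP pose, the force, the opening and the grip force at its end, in the units of the state.
- state(): the state, without advancing time (a new reading comes with each control period).
- read_camera(name): name is "side" or "top" or "wrist"; returns a dict with "frame" (480x640x3 uint8, red, green, blue), "fx", "fy", "cx", "cy" (pixels), "R" (3x3) and "t" (3): a world point X has camera coordinates R X + t. Camera axes: x right, y down, z forward; pixel columns grow to the right and rows downward; lengths in mm; the calibration is good to about 2 mm. The wrist camera is an equidistant fisheye: a pixel r from the principal point sees the ray r / f radians off the axis. A picture is of the moment at which its call begins. There is no depth.
- job_done(): hands the job in; it is judged then, once.
The state is a dict: "t": time; "joints": joint angles; "qvel": joint speeds; "tau": joint torques, N m; "eef_pos": TCP position; "tcp_rot": TCP orientation; "ft_force": force on the tool from outside, world axes, zero at the start; "moment": the same for the moment, N m; "opening": opening from 0.0 (shut) to 1.0 (fully open); "grip_force": force on a finger pad.
Only numpy, scipy, OpenCV 4.12 (cv2) and the standard library are available. Lean on these libraries where they do the work, as an engineer would, in place of code of your own. Each camera call takes 0.05 s, during which the arm holds its last target. There are 200 camera calls.

## Working session

There is one attempt and no reset: what is moved stays moved. The work goes in short steps, Python scripts to look and compute and a tool call to move; the robot and the scene stay as the last step left them, time stands still between calls to the robot, and variables do not carry over. Pictures are saved under pics/ and viewed, at most 10 in all, crops included, and the job is handed in when it is done.

Besides the shell and the picture viewer there is one more tool, called after "Emit:" as name(argument=value, ...), one argument or row to a line, values as JSON. drive_tool: Moves the arm, as the interface text tells. Its arguments: {"type":"object","properties":{"targets":{"type":"array"}},"required":["targets"]}

```bash
ls; mkdir -p pics
python3 - <<'E'
from cell import *
import cv2
s=state(); print({k:s[k] for k in('t','eef_pos','tcp_rot','opening','ft_force')},grip_depth)
for n in('side','top','wrist'):
    c=read_camera(n); cv2.imwrite(f'pics/{n}0.png',c['frame'][:,:,::-1]); print(n,c['fx'],c['fy'],c['cx'],c['cy'],c['R'],c['t'])
E
```

```text
pics
{'t': 0.0, 'eef_pos': array([ 251.82268921, -571.74851855,  214.07780879]), 'tcp_rot': array([-3.14049015e+00, -1.36001635e-04,  4.14837254e-01]), 'opening': 1.0007676164676318, 'ft_force': array([ 0.5957114 ,  0.46144456, -0.11996396])} 18.8
side 546.1618733528978 546.1618733528978 324.2530111466213 237.93837108965363 [[-0.95633148 -0.29228202  0.00115168]
 [-0.13968522  0.45357446 -0.88020353]
 [ 0.25674529 -0.84192721 -0.47459501]] [ 511.35510654  175.23051167 1019.95436605]
top 553.8093166555991 553.8093166555991 307.2920704120989 238.3408914932962 [[-0.00319673 -0.99992733  0.01162422]
 [-0.99721984  0.00232224 -0.07447947]
 [ 0.07444706 -0.01182999 -0.9971548 ]] [ -29.17875335  575.83937831 1055.02129429]
wrist 371.64829954431775 371.64829954431775 322.9244319461282 237.56647728613328 [[ 4.02875263e-01 -9.15254724e-01 -5.59237467e-04]
 [-8.88171891e-01 -3.91101381e-01  2.41226868e-01]
 [-2.21002749e-01 -9.66876389e-02 -9.70468591e-01]] [-625.45769007  -26.08861379  389.76460135]
```

View pics/top0.png

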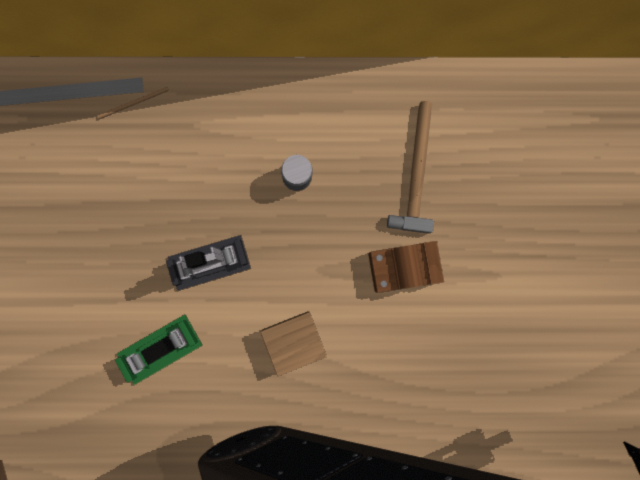

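View pics/side0.png

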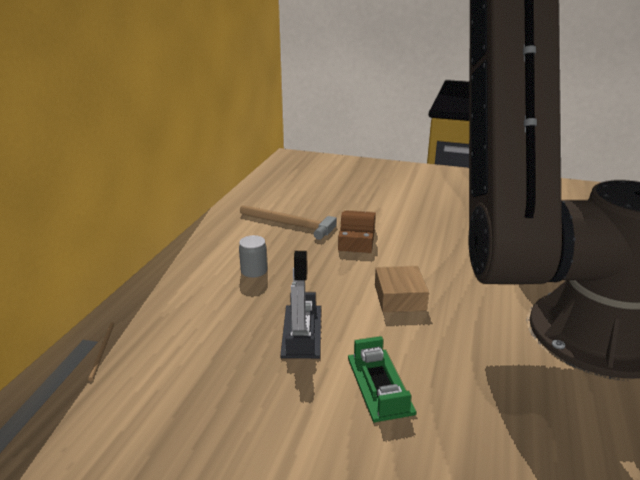

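The top view shows the holder with the gauge near (208,262), the stud near (406,267), the offcut at (293,343) and the tin at (297,172). The green look-alike is at (158,349). The side view shows the gauge at (300,300) nearly edge-on. I'll zoom in for the corners and the dial direction.

Run:
```python
import cv2,numpy as np
t=cv2.imread('pics/top0.png'); s=cv2.imread('pics/side0.png')
f=lambda i,x,y,w,h,k:cv2.resize(i[y:y+h,x:x+w],None,fx=k,fy=k,interpolation=cv2.INTER_CUBIC)
a=np.hstack([f(t,160,225,100,75,4),f(t,360,230,100,75,4)])
b=np.hstack([f(s,265,240,100,75*1.0.__int__() ,4),f(s,250,290,100,75,4)])
cv2.imwrite('pics/z0.png',np.vstack([a,b]))
```

```text
(no output)
```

View pics/z0.png

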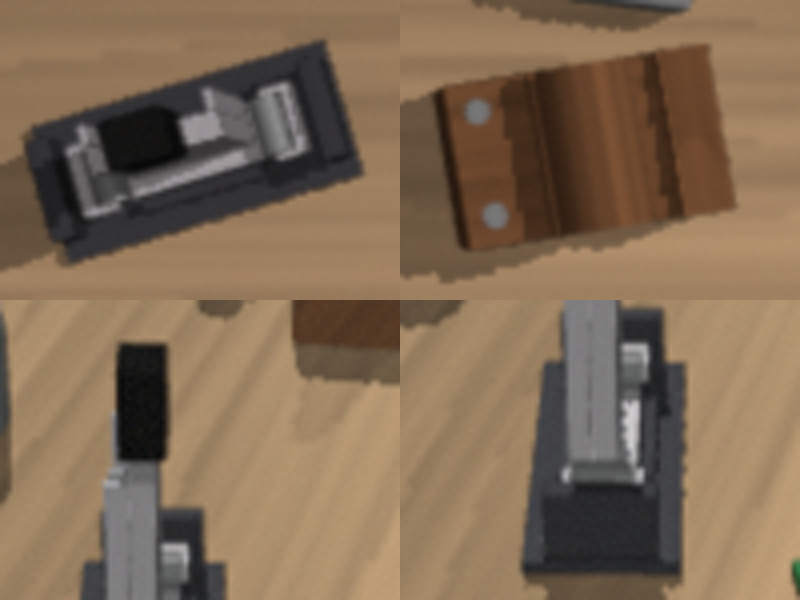

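The zoom shows the gauge's rims on the far side of the foot, so the dial faces away from the robot (world +x). Holder base corners in full-image pixels are about (167,257.5), (241,235.5), (250.5,269) and (176,290.5). Stud top corners are about (471,252.5), (537.5,241), (543.5,282) and (476,292) in crop coordinates. I'll fit the poses from these.

```bash
cat > h.py <<'E'
from cell import *
import cv2,numpy as np
from scipy.optimize import least_squares
def proj(c,X):
    X=np.atleast_2d(X); p=X@c['R'].T+c['t']
    return p[:,:2]/p[:,2:]*[c['fx'],c['fy']]+[c['cx'],c['cy']]
def projf(c,X):  # fisheye
    p=np.atleast_2d(X)@c['R'].T+c['t']; r=np.hypot(p[:,0],p[:,1]); th=np.arctan2(r,p[:,2])
    return p[:,:2]/r[:,None]*th[:,None]*c['fx']+[c['cx'],c['cy']]
def place(q,P):
    c,s=np.cos(q[2]),np.sin(q[2]); P=np.array(P,float)
    return P@np.array([[c,s,0],[-s,c,0],[0,0,1]])+[q[0],q[1],0]
def fit(c,P,px,q0,pr=proj):
    r=least_squares(lambda q:(pr(c,place(q,P))-px).ravel(),q0,x_scale=[10,10,.1]); return r.x,np.sqrt(2*r.cost/len(px))
E
python3 - <<'E'
from h import *
from scipy.spatial.transform import Rotation as Ro
for n in('side','top','wrist'):
    c=read_camera(n); C=-c['R'].T@c['t']; print(n,C.round(1))
    if n=='top':T=c
s=state(); Rt=Ro.from_euler('xyz',s['tcp_rot']).as_matrix()
print('cam in tool',Rt.T@(C-s['eef_pos']),'axes in tool\n',(Rt.T@c['R'].T).round(3), 'tool axes\n',Rt.round(3))
o=np.array([160,225]);px=np.array([[30,130],[325,42],[362,175],[67,262]])/4+o-.4
for z in(0,6):print('holder',fit(T,[[35,75,z],[35,-75,z],[-35,-75,z],[-35,75,z]],px,[450,150,.2]))
o=np.array([360-100,230]);px=np.array([[443,90],[710,45],[736,208],[466,249]])/4+o-.4
for a,b in((40,47),(47,40)):
    q,e=fit(T,[[40,65,a],[40,-65,b],[-40,-65,b],[-40,65,a]],px,[450,-150,.2]);print('stud',a,q,e)
E
```

```text
side [251.6 928.7 637.7]
top [ 495.6  -18.  1095.2]
wrist [ 315.  -545.   384.4]
cam in tool [  68.59306949    0.72935509 -170.00586484] axes in tool
 [[-0.    -0.97  -0.241]
 [ 1.    -0.     0.   ]
 [-0.    -0.241  0.97 ]] tool axes
 [[ 0.915  0.403 -0.   ]
 [ 0.403 -0.915  0.   ]
 [ 0.    -0.    -1.   ]]
holder (array([5.29834096e+02, 1.63696705e+02, 2.86010253e-01]), np.float64(0.5758413827265332))
holder (array([5.29651127e+02, 1.62698507e+02, 2.85974669e-01]), np.float64(0.6176817344256136))
stud 40 [ 5.19907684e+02 -2.19375790e+02  1.49967053e-01] 0.954660008659502
stud 47 [ 5.19963053e+02 -2.19798023e+02  1.49302497e-01] 0.953325315977164
```

```bash
cat >> h.py <<'E'
from scipy.spatial.transform import Rotation as Ro
def to(x,y,z,yaw):
    s=state(); R=Ro.from_euler('xyz',s['tcp_rot']).as_matrix()
    y0=np.arctan2(R[1,0],R[0,0]); d=R.T@(np.array([x,y,z])-s['eef_pos'])
    tw=-((yaw-y0+np.pi)%(2*np.pi)-np.pi)
    print('t %.2f tcp'%s['t'],s['eef_pos'].round(1),'yaw %.4f'%y0,'travel',(d/1000).round(4),'twist %.4f'%tw,'F',s['ft_force'].round(1),'M',s['moment'].round(2),'open %.3f grip %.1f'%(s['opening'],s['grip_force']))
E
python3 - <<'E'
from h import *
T=read_camera('top'); q=[529.7,163,.286]
print((proj(T,place(q,[[11,14,168],[11,-14,168],[-11,-14,168],[-11,14,168]]))-[160,225])*4)
to(529.7,163,230,1.857)
E
```

```text
[[ 90.09590069 122.62693466]
 [154.76710119 103.56959277]
 [169.0924811  154.0382829 ]
 [104.33046795 173.17601348]]
t 0.35 tcp [ 251.9 -571.9  214.5] yaw 0.4148 travel [ 0.5504 -0.5607 -0.0154] twist -1.4422 F [-0.4  0.4 -0.7] M [-0.01  0.03  0.07] open 0.998 grip 0.0
```

Emit:
drive_tool(
  targets=[
    {"jaw": 1,"travel": [0.55,-0.56,-0.04],"twist": -1.44},
    {"jaw": 1,"travel": [0.55,-0.56,-0.04],"twist": -1.44},
    {"jaw": 1,"travel": [0.55,-0.56,-0.04],"twist": -1.44},
    {"jaw": 1,"travel": [0.55,-0.56,-0.04],"twist": -1.44},
    {"jaw": 1,"travel": [0.55,-0.56,-0.04],"twist": -1.44},
    {"jaw": 1,"travel": [0.55,-0.56,-0.04],"twist": -1.44},
    {"jaw": 1,"travel": [0.55,-0.56,-0.04],"twist": -1.44},
    {"jaw": 1,"travel": [0.55,-0.56,-0.04],"twist": -1.44},
  ],
)

```text
t: 1.02
eef_pos: [369.9, -258.8, 231.9]
tcp_rot: [3.141, 0.0, 1.421]
ft_force: [1.7, 0.4, -0.2]
opening: 1.0
grip_force: 0.0
```

```bash
python3 -c "
from h import *
to(529.7,163,230,1.857)"
```

```text
t 1.02 tcp [ 369.9 -258.8  231.9] yaw 1.4205 travel [0.4409 0.0949 0.0018] twist -0.4365 F [ 1.7  0.4 -0.2] M [-0.01 -0.12  0.05] open 1.000 grip 0.0
```

Emit:
drive_tool(
  targets=[
    {"jaw": 1,"travel": [0.44,0.095,0],"twist": -0.436},
    {"jaw": 1,"travel": [0.44,0.095,0],"twist": -0.436},
    {"jaw": 1,"travel": [0.44,0.095,0],"twist": -0.436},
    {"jaw": 1,"travel": [0.44,0.095,0],"twist": -0.436},
    {"jaw": 1,"travel": [0.44,0.095,0],"twist": -0.436},
    {"jaw": 1,"travel": [0.44,0.095,0],"twist": -0.436},
    {"jaw": 1,"travel": [0.44,0.095,0],"twist": -0.436},
    {"jaw": 1,"travel": [0.44,0.095,0],"twist": -0.436},
  ],
)

```text
t: 1.68
eef_pos: [490.1, 52.5, 231.8]
tcp_rot: [3.141, 0.0, 1.851]
ft_force: [1.2, -1.3, -0.1]
opening: 0.998
grip_force: 0.0
```

```bash
python3 -c "
from h import *
to(529.7,163,230,1.857)"
```

```text
t 1.68 tcp [490.1  52.5 231.8] yaw 1.8510 travel [0.0952 0.0686 0.0018] twist -0.0060 F [ 1.2 -1.3 -0.1] M [ 0.01 -0.1  -0.01] open 0.998 grip 0.0
```

Emit:
drive_tool(
  targets=[
    {"jaw": 1,"travel": [0.095,0.0685,0],"twist": -0.006},
    {"jaw": 1,"travel": [0.095,0.0685,0],"twist": -0.006},
    {"jaw": 1,"travel": [0.095,0.0685,0],"twist": -0.006},
    {"jaw": 1,"travel": [0.095,0.0685,0],"twist": -0.006},
    {"jaw": 1,"travel": [0.095,0.0685,0],"twist": -0.006},
  ],
)

```text
t: 2.1
eef_pos: [529.3, 161.9, 231.1]
tcp_rot: [-3.141, 0.0, 1.86]
ft_force: [-0.8, 0.1, -0.3]
opening: 0.998
grip_force: 0.0
```

Run:
```python
from h import *
to(529.7,163,131.2,1.857)
c=read_camera('wrist'); f=c['frame'][:,:,::-1].copy(); 
P=place([529.7,163,.286],[[11,14,168],[11,-14,168],[-11,-14,168],[-11,14,168],[35,75,0],[35,-75,0],[-35,-75,0],[-35,75,0]])
p=projf(c,P).round(1); print(p.tolist())
cv2.imwrite('pics/w1.png',f)
```

```text
t 2.10 tcp [529.3 161.9 231.1] yaw 1.8597 travel [0.0009 0.0008 0.0999] twist 0.0027 F [-0.8  0.1 -0.3] M [-0.02 -0.08  0.03] open 0.998 grip 0.0
[[339.4, 228.4], [338.8, 269.6], [305.6, 269.5], [305.2, 228.3], [355.4, 138.7], [352.9, 272.3], [291.8, 272.2], [290.0, 138.5]]
```

View pics/w1.png

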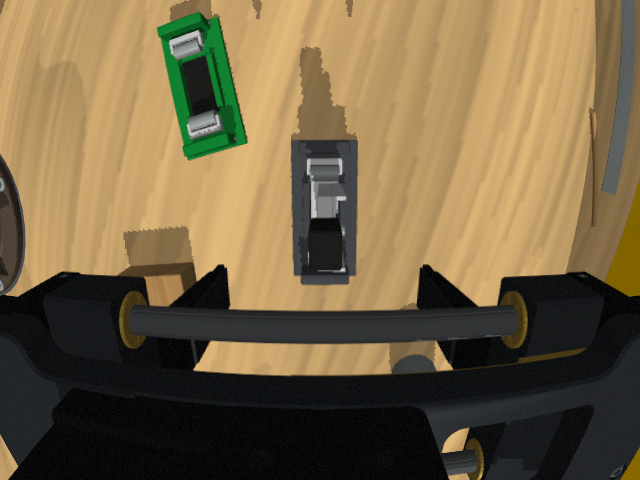

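The wrist view shows the holder at (292–357, 140–275), about 2 px below the prediction. The handle is at about (325,245), slightly right of it. I'll measure the handle edges by threshold.

Run:
```python
import cv2,numpy as np
g=cv2.cvtColor(cv2.imread('pics/w1.png'),cv2.COLOR_BGR2GRAY).astype(int)
for y in(225,235,245,255,262,268,271,274): print(y,g[y,296:356:1].tolist())
print(g[210:290,326].tolist())
```

```text
225 [70, 72, 69, 68, 69, 66, 67, 62, 63, 67, 68, 67, 66, 42, 21, 10, 16, 13, 16, 18, 2, 18, 14, 16, 13, 5, 8, 13, 11, 5, 1, 6, 14, 15, 10, 13, 15, 14, 15, 11, 13, 10, 9, 9, 42, 76, 82, 82, 76, 68, 65, 69, 67, 66, 65, 72, 69, 71, 68, 68]
235 [72, 69, 69, 66, 64, 65, 66, 66, 69, 69, 70, 64, 43, 26, 22, 30, 25, 30, 29, 28, 25, 28, 30, 30, 26, 29, 25, 29, 31, 28, 29, 28, 28, 26, 27, 26, 28, 29, 28, 24, 28, 31, 28, 27, 23, 21, 108, 129, 108, 75, 67, 68, 67, 67, 65, 70, 69, 70, 69, 70]
245 [69, 69, 51, 51, 45, 44, 44, 42, 46, 45, 46, 41, 29, 25, 29, 26, 30, 30, 28, 27, 28, 28, 29, 32, 29, 28, 26, 28, 29, 30, 26, 29, 28, 26, 32, 25, 30, 29, 26, 27, 30, 28, 31, 29, 24, 19, 42, 44, 45, 54, 68, 70, 67, 67, 69, 68, 68, 69, 70, 69]
255 [69, 72, 73, 72, 72, 54, 44, 43, 44, 48, 43, 69, 150, 50, 24, 27, 25, 27, 29, 26, 30, 24, 27, 29, 26, 30, 27, 29, 28, 27, 26, 30, 28, 30, 26, 28, 30, 28, 24, 28, 29, 29, 27, 25, 22, 35, 70, 59, 42, 43, 55, 69, 67, 68, 70, 71, 71, 69, 66, 78]
262 [69, 72, 73, 74, 64, 61, 51, 43, 45, 44, 42, 54, 102, 37, 23, 27, 28, 27, 33, 28, 30, 33, 25, 28, 30, 29, 29, 27, 27, 30
[... 505 characters left out ...]
68, 64, 65, 65, 71, 101, 114, 116, 118, 116, 116, 118, 145, 145, 141, 145, 138, 100, 29, 37, 51, 69, 70, 70, 71, 71, 72, 86]
274 [67, 70, 71, 72, 58, 40, 38, 32, 36, 36, 32, 30, 33, 36, 37, 36, 35, 34, 37, 34, 35, 33, 37, 34, 38, 35, 35, 35, 39, 36, 35, 34, 38, 34, 38, 35, 37, 31, 35, 35, 37, 37, 36, 35, 39, 37, 36, 36, 38, 40, 35, 35, 44, 63, 69, 70, 70, 70, 72, 99]
[125, 127, 131, 131, 130, 130, 127, 100, 40, 12, 9, 14, 8, 15, 7, 1, 12, 12, 12, 10, 17, 17, 22, 27, 32, 29, 28, 29, 31, 26, 30, 28, 31, 30, 28, 26, 27, 28, 30, 30, 27, 32, 28, 28, 28, 26, 27, 26, 27, 28, 26, 24, 29, 28, 24, 23, 25, 27, 31, 33, 103, 67, 28, 24, 35, 51, 61, 66, 67, 69, 69, 67, 71, 73, 85, 127, 153, 155, 156, 157]
```

Emit:
drive_tool(
  targets=[
    {"jaw": 1,"travel": [0,0.0015,0.02],"twist": 0.003},
    {"jaw": 1,"travel": [0,0.0015,0.045],"twist": 0.003},
    {"jaw": 1,"travel": [0,0.0015,0.065],"twist": 0.003},
    {"jaw": 1,"travel": [0,0.0015,0.065],"twist": 0.003},
    {"jaw": 1,"travel": [0,0.0015,0.065],"twist": 0.003},
  ],
)

```text
t: 2.57
eef_pos: [530.5, 159.8, 166.6]
tcp_rot: [-3.14, -0.0, 1.852]
ft_force: [0.0, 1.0, 0.4]
opening: 1.0
grip_force: 0.0
```

```bash
python3 -c "
from h import *
to(531.1,162.6,131.2,1.857)"
```

```text
t 2.57 tcp [530.5 159.8 166.6] yaw 1.8523 travel [0.0026 0.0014 0.0354] twist -0.0047 F [0.  1.  0.4] M [ 0.   -0.07  0.01] open 1.000 grip 0.0
```

Emit:
drive_tool(
  targets=[
    {"jaw": 1,"travel": [0.0026,0.0014,0.015],"twist": -0.005},
    {"jaw": 1,"travel": [0.0026,0.0014,0.0355],"twist": -0.005},
    {"jaw": 1,"travel": [0.0026,0.0014,0.0355],"twist": -0.005},
    {"jaw": 1,"travel": [0.0026,0.0014,0.0355],"twist": -0.005},
    {"jaw": 1,"travel": [0.0026,0.0014,0.0355],"twist": -0.005},
  ],
)

```text
t: 2.98
eef_pos: [532.1, 163.6, 132.7]
tcp_rot: [3.14, 0.0, 1.858]
ft_force: [0.6, 0.9, 0.6]
opening: 0.999
grip_force: 0.0
```

```bash
python3 -c "
from h import *
to(531.1,162.6,131.2,1.857)
import time
for i in range(4):
  read_camera('top'); print(state()['eef_pos'].round(1),state()['tcp_rot'])"
```

```text
t 2.98 tcp [532.1 163.6 132.7] yaw 1.8584 travel [-0.0007 -0.0012  0.0015] twist 0.0014 F [0.6 0.9 0.6] M [-0.01 -0.1   0.  ] open 0.999 grip 0.0
[532.1 163.7 132.7] [3.13942636e+00 3.47822762e-04 1.85842547e+00]
[532.  163.8 132.6] [3.13948325e+00 3.25365841e-04 1.85854976e+00]
[531.9 163.8 132.4] [3.13971892e+00 2.96230593e-04 1.85863380e+00]
[531.8 163.8 132.1] [3.14003360e+00 2.51270516e-04 1.85866095e+00]
```

Emit:
drive_tool(
  targets=[
    {"jaw": 0.3,"travel": [-0.001,-0.0007,0.0005],"twist": 0.002},
    {"jaw": 0.3,"travel": [-0.001,-0.0007,0.0005],"twist": 0.002},
    {"jaw": 0.3,"travel": [-0.001,-0.0007,0.0005],"twist": 0.002},
    {"jaw": 0.15,"travel": [-0.001,-0.0007,0.0005],"twist": 0.002},
    {"jaw": 0.15,"travel": [-0.001,-0.0007,0.0005],"twist": 0.002},
    {"jaw": 0,"travel": [-0.001,-0.0007,0.0005],"twist": 0.002},
    {"jaw": 0,"travel": [-0.001,-0.0007,0.0005],"twist": 0.002},
    {"jaw": 0,"travel": [-0.001,-0.0007,0.0005],"twist": 0.002},
  ],
)

```text
t: 3.85
eef_pos: [531.0, 162.7, 130.5]
tcp_rot: [-3.142, 0.0, 1.857]
ft_force: [0.2, 0.1, 0.1]
opening: 0.494
grip_force: 0.0
```

```bash
python3 -c "
from h import *
to(531.1,162.6,131.2,1.857)"
```

```text
t 3.85 tcp [531.  162.7 130.5] yaw 1.8569 travel [-0.0001  0.     -0.0007] twist -0.0001 F [0.2 0.1 0.1] M [-0.06 -0.13 -0.03] open 0.494 grip 0.0
```

Emit:
drive_tool(
  targets=[
    {"jaw": 0,"travel": [0,0,0],"twist": 0},
    {"jaw": 0,"travel": [0,0,0],"twist": 0},
    {"jaw": 0,"travel": [0,0,0],"twist": 0},
    {"jaw": 0,"travel": [0,0,0],"twist": 0},
    {"jaw": 0,"travel": [0,0,0],"twist": 0},
    {"jaw": 0,"travel": [0,0,0],"twist": 0},
    {"jaw": 0,"travel": [0,0,0],"twist": 0},
  ],
)

```text
t: 4.43
eef_pos: [531.0, 162.7, 130.5]
tcp_rot: [-3.142, 0.0, 1.857]
ft_force: [-0.7, 0.6, -0.8]
opening: 0.23
grip_force: 30.0
```

```bash
python3 -c "
from h import *
to(531.1,162.6,131.2,1.857)"
```

```text
t 4.43 tcp [531.  162.7 130.5] yaw 1.8568 travel [-0.0001  0.0001 -0.0007] twist -0.0002 F [-0.7  0.6 -0.8] M [ 0.02 -0.08  0.06] open 0.230 grip 30.0
```

Emit:
drive_tool(
  targets=[
    {"jaw": 0,"travel": [0,0,-0.004],"twist": 0},
    {"jaw": 0,"travel": [0,0,-0.008],"twist": 0},
    {"jaw": 0,"travel": [0,0,-0.012],"twist": 0},
    {"jaw": 0,"travel": [0,0,-0.018],"twist": 0},
    {"jaw": 0,"travel": [0,0,-0.026],"twist": 0},
    {"jaw": 0,"travel": [0,0,-0.036],"twist": 0},
    {"jaw": 0,"travel": [0,0,-0.048],"twist": 0},
    {"jaw": 0,"travel": [0,0,-0.06],"twist": 0},
  ],
)

```text
t: 5.1
eef_pos: [531.0, 162.7, 192.0]
tcp_rot: [3.141, 0.0, 1.857]
ft_force: [0.2, 0.4, -3.8]
opening: 0.233
grip_force: 30.0
```

```bash
python3 -c "
from h import *
to(350,550,500,3.14)"
```

```text
t 5.10 tcp [531.  162.7 192. ] yaw 1.8568 travel [ 0.4226 -0.0643 -0.3081] twist -1.2832 F [ 0.2  0.4 -3.8] M [ 0.01 -0.12 -0.01] open 0.233 grip 30.0
```

Emit:
drive_tool(
  targets=[
    {"jaw": 0,"travel": [0.02,-0.003,-0.02],"twist": -0.08},
    {"jaw": 0,"travel": [0.045,-0.007,-0.04],"twist": -0.18},
    {"jaw": 0,"travel": [0.075,-0.011,-0.06],"twist": -0.28},
    {"jaw": 0,"travel": [0.105,-0.016,-0.08],"twist": -0.38},
    {"jaw": 0,"travel": [0.135,-0.02,-0.1],"twist": -0.48},
    {"jaw": 0,"travel": [0.165,-0.025,-0.12],"twist": -0.58},
    {"jaw": 0,"travel": [0.195,-0.03,-0.14],"twist": -0.68},
    {"jaw": 0,"travel": [0.225,-0.034,-0.16],"twist": -0.78},
  ],
)

```text
t: 5.77
eef_pos: [433.6, 369.9, 352.8]
tcp_rot: [3.141, 0.001, 2.642]
ft_force: [1.1, 0.8, -3.5]
opening: 0.232
grip_force: 30.0
```

```bash
python3 -c "
from h import *
to(350,550,500,3.14)"
```

```text
t 5.77 tcp [433.6 369.9 352.8] yaw 2.6418 travel [ 0.1596  0.1181 -0.1471] twist -0.4982 F [ 1.1  0.8 -3.5] M [ 0.14 -0.3  -0.03] open 0.232 grip 30.0
```

Emit:
drive_tool(
  targets=[
    {"jaw": 0,"travel": [0.028,0.02,-0.025],"twist": -0.1},
    {"jaw": 0,"travel": [0.055,0.04,-0.05],"twist": -0.2},
    {"jaw": 0,"travel": [0.08,0.06,-0.075],"twist": -0.3},
    {"jaw": 0,"travel": [0.105,0.078,-0.1],"twist": -0.38},
    {"jaw": 0,"travel": [0.13,0.096,-0.12],"twist": -0.44},
    {"jaw": 0,"travel": [0.148,0.11,-0.136],"twist": -0.48},
    {"jaw": 0,"travel": [0.158,0.118,-0.147],"twist": -0.498},
    {"jaw": 0,"travel": [0.158,0.118,-0.147],"twist": -0.498},
  ],
)

```text
t: 6.43
eef_pos: [352.0, 550.5, 500.2]
tcp_rot: [3.139, 0.002, 3.139]
ft_force: [-0.5, -0.2, -3.9]
opening: 0.231
grip_force: 30.0
```

Emit:
drive_tool(
  targets=[
    {"jaw": 0,"travel": [0,0,0],"twist": 0},
    {"jaw": 0,"travel": [0,0,0],"twist": 0},
    {"jaw": 0,"travel": [0,0,0],"twist": 0},
    {"jaw": 0,"travel": [0,0,0],"twist": 0},
    {"jaw": 0,"travel": [0,0,0],"twist": 0},
    {"jaw": 0,"travel": [0,0,0],"twist": 0},
    {"jaw": 0,"travel": [0,0,0],"twist": 0},
    {"jaw": 0,"travel": [0,0,0],"twist": 0},
  ],
)

```text
t: 7.1
eef_pos: [353.8, 548.5, 497.5]
tcp_rot: [-3.141, -0.0, 3.135]
ft_force: [-0.5, -0.2, -3.8]
opening: 0.227
grip_force: 30.0
```

Emit:
drive_tool(
  targets=[
    {"jaw": 0,"travel": [0,0,0],"twist": 0},
    {"jaw": 0,"travel": [0,0,0],"twist": 0},
    {"jaw": 0,"travel": [0,0,0],"twist": 0},
    {"jaw": 0,"travel": [0,0,0],"twist": 0},
    {"jaw": 0,"travel": [0,0,0],"twist": 0},
    {"jaw": 0,"travel": [0,0,0],"twist": 0},
  ],
)

```text
t: 7.6
eef_pos: [353.7, 548.7, 497.5]
tcp_rot: [-3.141, -0.0, 3.135]
ft_force: [-0.1, 0.6, -4.2]
opening: 0.229
grip_force: 30.0
```

Run:
```python
from h import *
to(350,550,500,3.14)
c=read_camera('side'); s=state()
f=c['frame'][:,:,::-1]; cv2.imwrite('pics/side1.png',f)
R=Ro.from_euler('xyz',s['tcp_rot']).as_matrix(); yaw=np.arctan2(R[1,0],R[0,0])-np.pi/2
o=s['eef_pos']-[0,0,121.2]
m=lambda P:place([o[0],o[1],yaw],P)+[0,0,o[2]]
a=np.array([0,.15,.25,.36])
p=proj(c,m([[12,64*np.sin(t),94-64*np.cos(t)] for t in a]+[[12,0,94],[14,35,0],[14,-35,0],[16,30,112],[16,-30,112]]));print(p.round(1).tolist())
x0,y0=(p.mean(0)-[50,50]).astype(int); print(x0,y0,yaw)
cv2.imwrite('pics/side1z.png',cv2.resize(f[y0-20:y0+100,x0-20:x0+120],None,fx=5,fy=5,interpolation=cv2.INTER_CUBIC)); print('origin',x0-20,y0-20)
```

```text
t 7.60 tcp [353.7 548.7 497.5] yaw 3.1348 travel [ 0.0037  0.0013 -0.0025] twist -0.0052 F [-0.1  0.6 -4.2] M [ 0.12 -0.1   0.02] open 0.229 grip 30.0
[[336.0, 265.4], [347.3, 266.5], [354.9, 266.4], [363.0, 265.5], [337.0, 193.4], [375.8, 304.5], [295.7, 290.2], [375.5, 177.7], [297.5, 168.7]]
292 194 1.5639738098099127
origin 272 174
```

View pics/side1z.png

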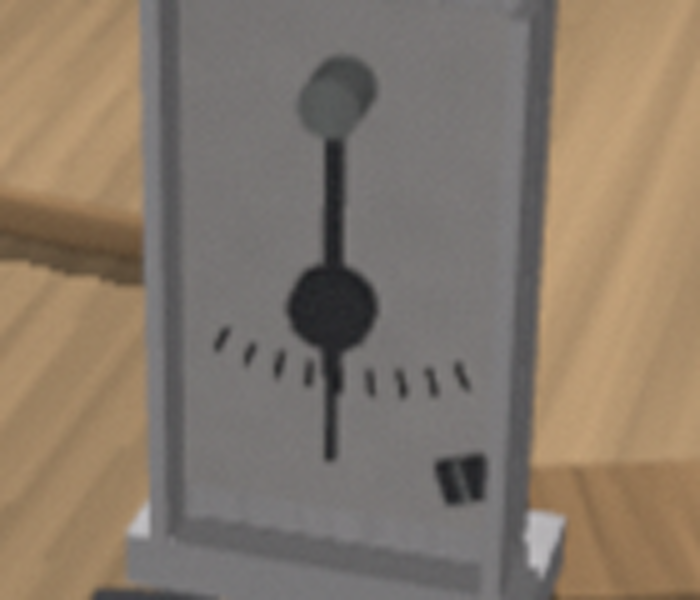

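The zoom shows the pointer plumb, its tip at crop (331,461), full-image (337.8,265.8). The mark tab has its bright line from crop (455,461) to (466,503), so the mark is near 0.33. I'll refine that and check how the gauge sits in the grip using the rim edges.

Run:
```python
from h import *
c=read_camera('side'); s=state()
g=cv2.cvtColor(cv2.imread('pics/side1.png'),cv2.COLOR_BGR2GRAY).astype(float)
for y in range(263,278): print(y,g[y,356:373].astype(int).tolist())
print([ (y,g[y,332:344].astype(int).tolist()) for y in range(256,269,2)])
# bright rim edges: subpixel gradient peaks near model lines
R=Ro.from_euler('xyz',s['tcp_rot']).as_matrix(); yaw=np.arctan2(R[1,0],R[0,0])-np.pi/2; o=s['eef_pos']-[0,0,121.2]
m=lambda P:place([o[0],o[1],yaw],P)+[0,0,o[2]]
for Y in(-30,30):
    L=proj(c,m([[16,Y,z] for z in np.linspace(105,20,10)])); out=[]
    for px,py in L:
        y=int(round(py)); xs=np.arange(int(px)-3,int(px)+8); d=np.abs(np.gradient(g[y-1:y+2].mean(0)))[xs]
        i=np.clip(d.argmax(),1,len(d)-2); a,b,e=d[i-1:i+2]; out.append((y,round(xs[i]+.5*(a-e)/(a-2*b+e)-px,2)))
    print(Y,out)
def tip(q): # dy,dz,mark
    P=[[12,q[0],q[1]+30],[12,q[0]+64*np.sin(q[2]),q[1]+94-64*np.cos(q[2])]]
    return proj(c,m(P))
for mk in([362.6,265.6],[363.0,265.6],[362.2,265.6]):
    r=least_squares(lambda q:(tip(q)-[[337.8,265.8],mk]).ravel(),[0,0,.3]);print(mk,r.x,r.fun.round(2))
```

```text
263 [119, 117, 119, 118, 119, 119, 119, 118, 120, 120, 118, 118, 120, 121, 122, 123, 118]
264 [118, 119, 120, 119, 120, 119, 118, 114, 110, 105, 99, 96, 100, 119, 121, 121, 117]
265 [119, 120, 115, 105, 98, 90, 89, 85, 83, 67, 58, 54, 67, 104, 121, 122, 115]
266 [117, 118, 110, 76, 55, 49, 60, 67, 51, 39, 35, 37, 54, 91, 121, 122, 115]
267 [118, 117, 105, 54, 33, 39, 56, 74, 52, 40, 37, 40, 53, 92, 123, 121, 114]
268 [118, 119, 109, 64, 42, 41, 57, 73, 63, 41, 39, 41, 54, 91, 120, 122, 114]
269 [119, 120, 110, 76, 45, 41, 50, 68, 71, 44, 40, 41, 56, 93, 122, 120, 116]
270 [120, 119, 116, 93, 48, 37, 45, 65, 80, 53, 39, 39, 62, 102, 122, 121, 115]
271 [119, 120, 119, 108, 64, 41, 40, 55, 72, 59, 41, 42, 64, 105, 121, 122, 114]
272 [119, 119, 118, 112, 76, 40, 39, 48, 70, 72, 43, 41, 66, 107, 120, 121, 112]
273 [119, 119, 120, 116, 93, 45, 37, 44, 66, 81, 55, 47, 72, 105, 122, 121, 112]
274 [119, 117, 120, 120, 108, 69, 57, 66, 78, 95, 91, 96, 103, 114, 120, 120, 114]
275 [119, 120, 118, 118, 114, 104, 102, 103, 108, 112, 114, 118, 120, 120, 121, 121, 109]
276 [117, 118, 118, 118, 119,
[... 653 characters left out ...]
 np.float64(5.36)), (200, np.float64(5.37)), (211, np.float64(5.18)), (222, np.float64(5.04)), (232, np.float64(5.1)), (243, np.float64(4.96)), (253, np.float64(4.8)), (263, np.float64(4.88)), (273, np.float64(4.72))]
30 [(187, np.float64(3.87)), (199, np.float64(4.54)), (210, np.float64(4.41)), (221, np.float64(3.57)), (232, np.float64(4.26)), (243, np.float64(10.87)), (254, np.float64(3.71)), (264, np.float64(6.73)), (274, np.float64(1.47)), (284, np.float64(2.73))]
[362.6, 265.6] [1.47596402 0.23961631 0.32990006] [-0.04 -0.28  0.04  0.27]
[363.0, 265.6] [1.47857554 0.21350034 0.33522531] [-0.04 -0.25  0.04  0.24]
[362.2, 265.6] [1.47371836 0.26488531 0.32456941] [-0.04 -0.3   0.04  0.3 ]
```

Run:
```python
from h import *
c=read_camera('side'); s=state()
R=Ro.from_euler('xyz',s['tcp_rot']).as_matrix(); yaw=np.arctan2(R[1,0],R[0,0])-np.pi/2; o=s['eef_pos']-[0,0,121.2]
m=lambda P:place([o[0],o[1],yaw],P)+[0,0,o[2]]
inv=lambda px:least_squares(lambda q:(proj(c,m([[12,q[0],q[1]]]))-px).ravel(),[0,60]).x
g=cv2.cvtColor(cv2.imread('pics/side1.png'),cv2.COLOR_BGR2GRAY).astype(float)
pts=[]
for y in list(range(205,226,3))+list(range(254,265,2)):
    w=np.clip(110-g[y,333:344],0,None); pts.append(inv([(w*np.arange(333,344)).sum()/w.sum(),y]))
pts=np.array(pts); k=np.polyfit(pts[:,1],pts[:,0],1); print('pointer line',k,(pts[:,0]-np.polyval(k,pts[:,1])).round(2))
tipz=inv([337.6,265.8])[1]; print('tip z',tipz)
for px in([362.94,267],[363.71,270],[364.75,273],[362.4,265.2]):
    y,z=inv(px); dz=tipz-30; y0=np.polyval(k,94+dz); print(px,y,z,np.arctan2(y-y0,94+dz-z)+0*k[0],np.hypot(y-y0,94+dz-z))
```

```text
pointer line [-8.50851594e-04  1.36277872e+00] [-0.03  0.03  0.05  0.1  -0.1  -0.06 -0.02 -0.03  0.02  0.   -0.01  0.01
  0.02]
tip z 29.92972918455681
[362.94, 267] 22.490700326229078 32.6620382577453 0.3332413132828429 64.83442379006658
[363.71, 270] 23.224211395001767 29.97077203882156 0.33047317085044536 67.61783172990822
[364.75, 273] 24.183634519057616 27.307916286413104 0.3310897389659864 70.44793466107525
[362.4, 265.2] 21.988414261861738 34.25880468000221 0.33399590347128616 63.16121652053916
```

Emit:
drive_tool(
  targets=[
    {"jaw": 0,"travel": [-0.004,-0.018,0.005],"twist": 0.05},
    {"jaw": 0,"travel": [-0.01,-0.046,0.012],"twist": 0.13},
    {"jaw": 0,"travel": [-0.018,-0.08,0.021],"twist": 0.22},
    {"jaw": 0,"travel": [-0.026,-0.115,0.03],"twist": 0.31},
    {"jaw": 0,"travel": [-0.034,-0.15,0.039],"twist": 0.4},
    {"jaw": 0,"travel": [-0.042,-0.185,0.048],"twist": 0.49},
    {"jaw": 0,"travel": [-0.05,-0.22,0.057],"twist": 0.58},
    {"jaw": 0,"travel": [-0.058,-0.255,0.066],"twist": 0.66},
  ],
)

```text
t: 8.42
eef_pos: [409.8, 291.6, 431.4]
tcp_rot: [3.141, 0.0, 2.47]
ft_force: [1.3, 0.0, -3.5]
opening: 0.231
grip_force: 30.0
```

```bash
python3 -c "
from h import *
to(520,-219,260,1.72)"
```

```text
t 8.42 tcp [409.8 291.6 431.4] yaw 2.4705 travel [-0.4037 -0.3314  0.1714] twist 0.7505 F [ 1.3  0.  -3.5] M [ 0.04 -0.25 -0.02] open 0.231 grip 30.0
```

Emit:
drive_tool(
  targets=[
    {"jaw": 0,"travel": [-0.026,-0.021,0.011],"twist": 0.09},
    {"jaw": 0,"travel": [-0.052,-0.043,0.022],"twist": 0.18},
    {"jaw": 0,"travel": [-0.078,-0.064,0.033],"twist": 0.27},
    {"jaw": 0,"travel": [-0.104,-0.085,0.044],"twist": 0.36},
    {"jaw": 0,"travel": [-0.13,-0.107,0.055],"twist": 0.45},
    {"jaw": 0,"travel": [-0.156,-0.128,0.066],"twist": 0.54},
    {"jaw": 0,"travel": [-0.182,-0.149,0.077],"twist": 0.62},
    {"jaw": 0,"travel": [-0.208,-0.171,0.088],"twist": 0.68},
  ],
)

```text
t: 9.08
eef_pos: [467.7, 28.6, 343.4]
tcp_rot: [3.141, 0.0, 1.791]
ft_force: [1.0, 0.9, -3.2]
opening: 0.23
grip_force: 30.0
```

```bash
python3 -c "
from h import *
to(520,-219,260,1.72)"
```

```text
t 9.08 tcp [467.7  28.6 343.4] yaw 1.7905 travel [-0.2531 -0.003   0.0835] twist 0.0705 F [ 1.   0.9 -3.2] M [-0.02 -0.16  0.01] open 0.230 grip 30.0
```

Emit:
drive_tool(
  targets=[
    {"jaw": 0,"travel": [-0.034,0,0.011],"twist": 0.03},
    {"jaw": 0,"travel": [-0.068,-0.001,0.022],"twist": 0.05},
    {"jaw": 0,"travel": [-0.102,-0.001,0.034],"twist": 0.07},
    {"jaw": 0,"travel": [-0.136,-0.002,0.045],"twist": 0.07},
    {"jaw": 0,"travel": [-0.17,-0.002,0.056],"twist": 0.07},
    {"jaw": 0,"travel": [-0.204,-0.003,0.067],"twist": 0.07},
    {"jaw": 0,"travel": [-0.234,-0.003,0.077],"twist": 0.07},
    {"jaw": 0,"travel": [-0.25,-0.003,0.0835],"twist": 0.07},
  ],
)

```text
t: 9.75
eef_pos: [520.5, -217.2, 259.0]
tcp_rot: [-3.141, 0.0, 1.723]
ft_force: [-0.8, 0.2, -3.8]
opening: 0.23
grip_force: 30.0
```

Emit:
drive_tool(
  targets=[
    {"jaw": 0,"travel": [-0.002,0,0],"twist": 0},
    {"jaw": 0,"travel": [-0.002,0,0],"twist": 0},
    {"jaw": 0,"travel": [-0.002,0,0],"twist": 0},
    {"jaw": 0,"travel": [-0.002,0,0],"twist": 0},
    {"jaw": 0,"travel": [-0.002,0,0],"twist": 0},
    {"jaw": 0,"travel": [-0.002,0,0],"twist": 0},
  ],
)

```text
t: 10.25
eef_pos: [520.7, -215.3, 260.7]
tcp_rot: [3.141, 0.001, 1.726]
ft_force: [0.4, -0.1, -3.4]
opening: 0.232
grip_force: 30.0
```

Run:
```python
from h import *
to(520,-219,260,1.72)
c=read_camera('wrist'); f=c['frame'][:,:,::-1]; cv2.imwrite('pics/w2.png',f)
for a,b in((40,47),(47,40)):
  P=place([520,-219.5,.15],[[40,65,a],[40,-65,b],[-40,-65,b],[-40,65,a],[40,0,70],[-40,0,70],[40,65,0],[-40,65,0]]); print(projf(c,P).round(1).tolist())
```

```text
t 10.25 tcp [ 520.7 -215.3  260.7] yaw 1.7259 travel [-0.0036 -0.0012  0.0007] twist 0.0059 F [ 0.4 -0.1 -3.4] M [-0.05 -0.09  0.03] open 0.232 grip 30.0
[[358.7, 152.9], [356.5, 273.4], [283.6, 273.0], [282.3, 152.6], [360.4, 219.3], [279.8, 218.9], [355.4, 152.3], [286.0, 152.0]]
[[359.4, 153.1], [355.9, 271.3], [284.2, 271.0], [281.5, 152.8], [360.4, 219.3], [279.8, 218.9], [355.4, 152.3], [286.0, 152.0]]
```

View pics/w2.png

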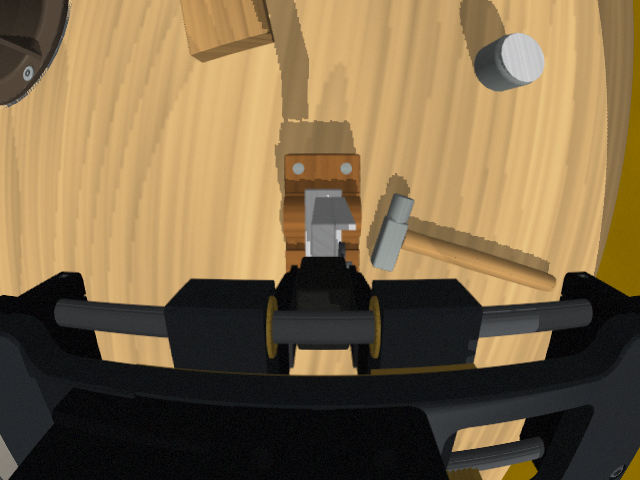

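The wrist view shows the stud's near corners at (284.5,154.5) and (360,154.5), square to the tool. The gauge is hanging over the crown and the hammer is clear to the right at (390,230). I'll lower to just above the crown.

Emit:
drive_tool(
  targets=[
    {"jaw": 0,"travel": [-0.002,0,0.01],"twist": 0.005},
    {"jaw": 0,"travel": [-0.005,-0.001,0.025],"twist": 0.005},
    {"jaw": 0,"travel": [-0.005,-0.001,0.04],"twist": 0.005},
    {"jaw": 0,"travel": [-0.005,-0.001,0.053],"twist": 0.005},
    {"jaw": 0,"travel": [-0.005,-0.001,0.06],"twist": 0.005},
    {"jaw": 0,"travel": [-0.005,-0.001,0.061],"twist": 0.005},
    {"jaw": 0,"travel": [-0.005,-0.001,0.061],"twist": 0.005},
    {"jaw": 0,"travel": [-0.005,-0.001,0.061],"twist": 0.005},
  ],
)

```text
t: 10.97
eef_pos: [520.7, -221.4, 199.6]
tcp_rot: [3.141, 0.001, 1.72]
ft_force: [1.1, 0.7, -3.4]
opening: 0.233
grip_force: 30.0
```

Emit:
drive_tool(
  targets=[
    {"jaw": 0,"travel": [0,0,0],"twist": 0},
    {"jaw": 0,"travel": [0,0,0],"twist": 0},
    {"jaw": 0,"travel": [0,0,0],"twist": 0},
    {"jaw": 0,"travel": [0,0,0],"twist": 0},
    {"jaw": 0,"travel": [0,0,0],"twist": 0},
    {"jaw": 0,"travel": [0,0,0],"twist": 0},
  ],
)

```text
t: 11.47
eef_pos: [520.4, -221.3, 199.2]
tcp_rot: [3.141, 0.0, 1.72]
ft_force: [-0.3, 0.3, -4.2]
opening: 0.231
grip_force: 30.0
```

```bash
python3 -c "
from h import *
to(520.8,-220.4,190.5,1.7208)"
```

```text
t 11.47 tcp [ 520.4 -221.3  199.2] yaw 1.7198 travel [0.0008 0.0005 0.0087] twist -0.0010 F [-0.3  0.3 -4.2] M [-0.   -0.16 -0.  ] open 0.231 grip 30.0
```

Emit:
drive_tool(
  targets=[
    {"jaw": 0,"travel": [0.001,0.0005,0.0015],"twist": 0},
    {"jaw": 0,"travel": [0.001,0.0005,0.003],"twist": 0},
    {"jaw": 0,"travel": [0.001,0.0005,0.004],"twist": 0},
    {"jaw": 0,"travel": [0.001,0.0005,0.005],"twist": 0},
    {"jaw": 0,"travel": [0.001,0.0005,0.006],"twist": 0},
    {"jaw": 0,"travel": [0.001,0.0005,0.0065],"twist": 0},
    {"jaw": 0,"travel": [0.001,0.0005,0.007],"twist": 0},
    {"jaw": 0,"travel": [0.001,0.0005,0.007],"twist": 0},
  ],
)

```text
t: 12.13
eef_pos: [520.7, -220.2, 192.0]
tcp_rot: [-3.142, 0.0, 1.72]
ft_force: [-0.4, -0.3, -3.2]
opening: 0.229
grip_force: 30.0
```

Emit:
drive_tool(
  targets=[
    {"jaw": 0,"travel": [0,0,0.0004],"twist": 0},
    {"jaw": 0,"travel": [0,0,0.0008],"twist": 0},
    {"jaw": 0,"travel": [0,0,0.0012],"twist": 0},
    {"jaw": 0,"travel": [0,0,0.0015],"twist": 0},
  ],
)

```text
t: 12.47
eef_pos: [520.7, -220.2, 190.6]
tcp_rot: [3.142, 0.0, 1.72]
ft_force: [0.6, 0.4, -4.0]
opening: 0.229
grip_force: 30.0
```

Emit:
drive_tool(
  targets=[
    {"jaw": 0,"travel": [0,0,0.0003],"twist": 0},
    {"jaw": 0,"travel": [0,0,0.0006],"twist": 0},
    {"jaw": 0,"travel": [0,0,0.0009],"twist": 0},
  ],
)

```text
t: 12.72
eef_pos: [520.8, -220.2, 190.4]
tcp_rot: [3.141, 0.001, 1.72]
ft_force: [-2.6, 1.3, 8.8]
opening: 0.231
grip_force: 30.0
```

Emit:
drive_tool(
  targets=[
    {"jaw": 0,"travel": [0,0,0.0003],"twist": 0},
    {"jaw": 0,"travel": [0,0,0.0006],"twist": 0},
    {"jaw": 0,"travel": [0,0,0.0006],"twist": 0},
  ],
)

```text
t: 12.97
eef_pos: [520.8, -220.3, 190.4]
tcp_rot: [3.141, 0.001, 1.72]
ft_force: [-2.9, 1.3, 11.0]
opening: 0.229
grip_force: 30.0
```

Contact: the foot rests at TCP z ≈ 190.4 with about 12–15 N. Now I'll rock gently along tool x, following the rolling geometry.

Emit:
drive_tool(
  targets=[
    {"jaw": 0,"travel": [0.0014,0,0],"twist": 0},
    {"jaw": 0,"travel": [0.0028,0,0],"twist": 0},
    {"jaw": 0,"travel": [0.0042,0,0],"twist": 0},
    {"jaw": 0,"travel": [0.0056,0,0.0001],"twist": 0},
    {"jaw": 0,"travel": [0.007,0,0.0001],"twist": 0},
    {"jaw": 0,"travel": [0.0084,0,0.0002],"twist": 0},
    {"jaw": 0,"travel": [0.0111,0,0.0004],"twist": 0},
    {"jaw": 0,"travel": [0.0139,0,0.0006],"twist": 0},
  ],
)

```text
t: 13.63
eef_pos: [518.9, -207.3, 189.6]
tcp_rot: [3.141, 0.003, 1.72]
ft_force: [-3.1, -2.7, 7.2]
opening: 0.233
grip_force: 30.0
```

```bash
python3 -c "
from h import *
to(520.8,-220.4,190.5,1.7208)"
```

```text
t 13.63 tcp [ 518.9 -207.3  189.6] yaw 1.7201 travel [-0.0132 -0.     -0.0009] twist -0.0007 F [-3.1 -2.7  7.2] M [-0.97  0.7  -0.04] open 0.233 grip 30.0
```

Emit:
drive_tool(
  targets=[
    {"jaw": 0,"travel": [0.0017,0,0.0002],"twist": 0},
    {"jaw": 0,"travel": [0.0034,0,0.0003],"twist": 0},
    {"jaw": 0,"travel": [0.0052,0,0.0005],"twist": 0},
    {"jaw": 0,"travel": [0.0069,0,0.0007],"twist": 0},
    {"jaw": 0,"travel": [0.0086,0,0.0009],"twist": 0},
    {"jaw": 0,"travel": [0.0103,0,0.0012],"twist": 0},
    {"jaw": 0,"travel": [0.0121,0,0.0015],"twist": 0},
    {"jaw": 0,"travel": [0.0138,0,0.0018],"twist": 0},
  ],
)

```text
t: 14.3
eef_pos: [516.8, -193.5, 187.7]
tcp_rot: [3.141, 0.002, 1.72]
ft_force: [-3.0, -2.0, 6.3]
opening: 0.227
grip_force: 30.0
```

Run:
```python
from h import *
to(520.8,-220.4,190.5,1.7208)
f=read_camera('side')['frame'][:,:,::-1];t=read_camera('top')['frame'][:,:,::-1]
c=read_camera('side');print(proj(c,[[520,-220,70],[518,-205,210]]))
a=cv2.resize(f[160:260,310:410],None,fx=4,fy=4,interpolation=cv2.INTER_CUBIC);b=cv2.resize(t[210:310,350:450],None,fx=4,fy=4,interpolation=cv2.INTER_CUBIC)
cv2.imwrite('pics/z2.png',np.hstack([a,b]))
```

```text
t 14.30 tcp [ 516.8 -193.5  187.7] yaw 1.7201 travel [-0.0272 -0.0001 -0.0027] twist -0.0007 F [-3.  -2.   6.3] M [-0.91  0.74 -0.06] open 0.227 grip 30.0
[[357.07190068 213.33575838]
 [358.17323267 159.99257578]]
```

View pics/z2.png

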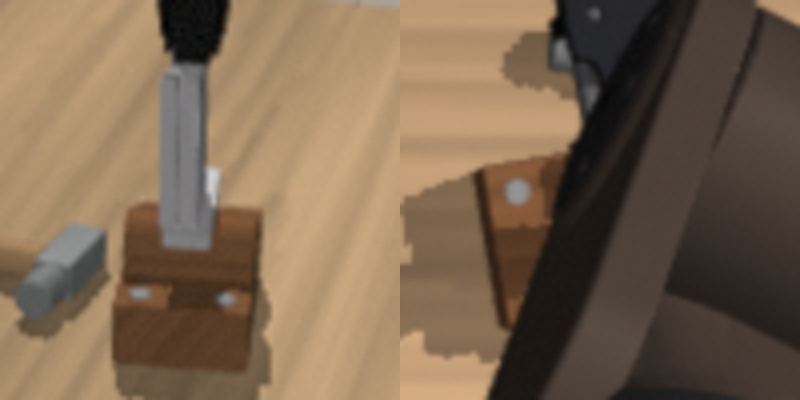

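The side crop shows the foot's near end on the crown at about (187,247) with the gauge leaning towards the camera. The top view is blocked by the arm. I'll continue to about 0.32 and then measure the lean with the wrist camera against the upright picture.

Emit:
drive_tool(
  targets=[
    {"jaw": 0,"travel": [0.002,0,0.0004],"twist": 0},
    {"jaw": 0,"travel": [0.0041,0,0.0008],"twist": 0},
    {"jaw": 0,"travel": [0.0062,0,0.0012],"twist": 0},
    {"jaw": 0,"travel": [0.0082,0,0.0017],"twist": 0},
    {"jaw": 0,"travel": [0.0102,0,0.0021],"twist": 0},
    {"jaw": 0,"travel": [0.0123,0,0.0026],"twist": 0},
    {"jaw": 0,"travel": [0.0143,0,0.0032],"twist": 0},
    {"jaw": 0,"travel": [0.0163,0,0.0038],"twist": 0},
  ],
)

```text
t: 15.12
eef_pos: [514.4, -177.2, 184.0]
tcp_rot: [3.141, 0.002, 1.72]
ft_force: [-2.8, -1.0, 9.5]
opening: 0.229
grip_force: 30.0
```

Emit:
drive_tool(
  targets=[
    {"jaw": 0,"travel": [0,0,0],"twist": 0},
    {"jaw": 0,"travel": [0,0,0],"twist": 0},
    {"jaw": 0,"travel": [0,0,0],"twist": 0},
    {"jaw": 0,"travel": [0,0,0],"twist": 0},
  ],
)

```text
t: 15.45
eef_pos: [514.4, -177.0, 183.9]
tcp_rot: [3.141, 0.001, 1.72]
ft_force: [-3.3, 0.4, 7.5]
opening: 0.232
grip_force: 30.0
```

Run:
```python
from h import *
to(520.8,-220.4,190.5,1.7208)
c=read_camera('wrist'); f=c['frame'][:,:,::-1]; cv2.imwrite('pics/w3.png',f)
s=state();R=Ro.from_euler('xyz',s['tcp_rot']).as_matrix()
for th in(0,.30,.33,.36):   # predicted in tool-fixed frame: x=gauge y, y=gauge x, z down
    C,S=np.cos(th),np.sin(th)
    P=np.array([[Y*C+(Z-139.2)*S, X, -18.8-(-Y*S+(Z-139.2)*C)] for X,Y,Z in[(14,35,10),(-14,35,10),(14,35,0),(-14,35,0),(11,14,158),(-11,14,158),(16,30,112),(16,30,10)]])
    print(th,projf(c,P@R.T+s['eef_pos']).round(1).tolist())
w=cv2.imread('pics/w2.png'); k=lambda i:cv2.resize(i[140:290,270:370],None,fx=4,fy=4,interpolation=cv2.INTER_CUBIC)
cv2.imwrite('pics/z3.png',np.hstack([k(w),k(f)]))
```

```text
t 15.45 tcp [ 514.4 -177.   183.9] yaw 1.7199 travel [-0.0439 -0.0001 -0.0065] twist -0.0009 F [-3.3  0.4  7.5] M [-0.3   0.7  -0.05] open 0.232 grip 30.0
0 [[339.7, 189.2], [302.7, 189.2], [339.1, 187.7], [303.4, 187.7], [348.5, 288.5], [291.1, 288.4], [353.0, 223.0], [342.3, 195.7]]
0.3 [[339.0, 238.5], [303.6, 238.5], [338.4, 239.2], [304.2, 239.2], [347.9, 272.1], [291.8, 272.1], [351.5, 237.8], [341.5, 244.8]]
0.33 [[338.9, 243.5], [303.7, 243.5], [338.4, 244.3], [304.3, 244.3], [347.8, 270.6], [291.9, 270.6], [351.3, 239.5], [341.5, 249.8]]
0.36 [[338.9, 248.5], [303.7, 248.5], [338.4, 249.5], [304.3, 249.5], [347.8, 269.2], [292.0, 269.2], [351.2, 241.2], [341.4, 254.7]]
```

View pics/z3.png

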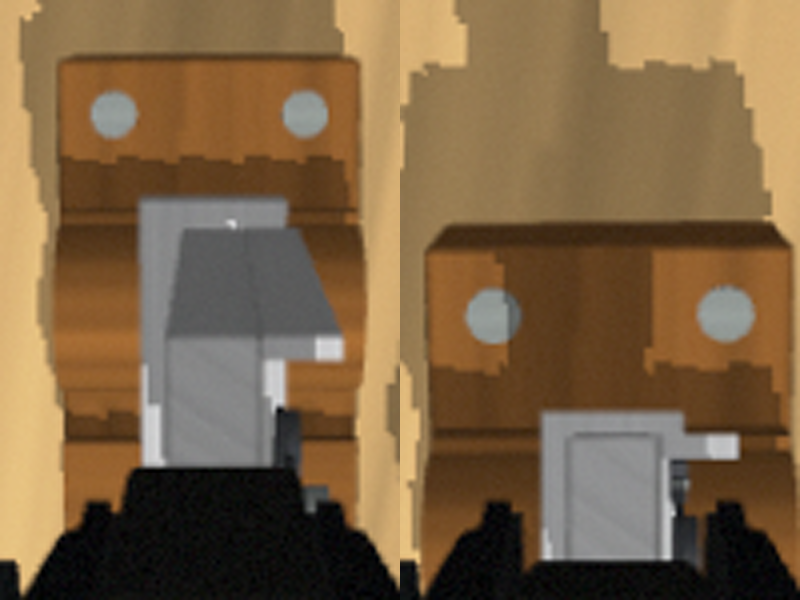

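The zoom shows the foot-end edge moved from row 189.1 (upright) to 242.4 now. That corresponds to a lean of about 0.324, with the foot square on the crown. A small move remains to reach 0.333.

Emit:
drive_tool(
  targets=[
    {"jaw": 0,"travel": [0.0006,0,0.0002],"twist": 0},
    {"jaw": 0,"travel": [0.0012,0,0.0004],"twist": 0},
    {"jaw": 0,"travel": [0.0012,0,0.0004],"twist": 0},
    {"jaw": 0,"travel": [0.0012,0,0.0004],"twist": 0},
    {"jaw": 0,"travel": [0.0012,0,0.0004],"twist": 0},
    {"jaw": 0,"travel": [0.0012,0,0.0004],"twist": 0},
    {"jaw": 0,"travel": [0.0012,0,0.0004],"twist": 0},
    {"jaw": 0,"travel": [0.0012,0,0.0004],"twist": 0},
  ],
)

```text
t: 16.17
eef_pos: [514.2, -176.0, 183.6]
tcp_rot: [3.141, 0.002, 1.72]
ft_force: [-3.5, -1.5, 8.8]
opening: 0.23
grip_force: 30.0
```

Emit:
drive_tool(
  targets=[
    {"jaw": 0,"travel": [0,0,0],"twist": 0},
    {"jaw": 0,"travel": [0,0,0],"twist": 0},
    {"jaw": 0,"travel": [0,0,0],"twist": 0},
    {"jaw": 0,"travel": [0,0,0],"twist": 0},
    {"jaw": 0,"travel": [0,0,0],"twist": 0},
    {"jaw": 0,"travel": [0,0,0],"twist": 0},
    {"jaw": 0,"travel": [0,0,0],"twist": 0},
    {"jaw": 0,"travel": [0,0,0],"twist": 0},
  ],
)

```text
t: 16.83
eef_pos: [514.2, -175.9, 183.6]
tcp_rot: [3.141, 0.002, 1.72]
ft_force: [-3.2, -0.3, 9.0]
opening: 0.227
grip_force: 30.0
```

Run:
```python
from h import *
to(520.8,-220.4,190.5,1.7208)
c=read_camera('wrist'); f=c['frame'][:,:,::-1]; cv2.imwrite('pics/w4.png',f)
s=state();R=Ro.from_euler('xyz',s['tcp_rot']).as_matrix()
def pr(th,G):
    C,S=np.cos(th),np.sin(th)
    P=np.array([[Y*C+(Z-139.2)*S, X, -18.8-(-Y*S+(Z-139.2)*C)] for X,Y,Z in G]); return projf(c,P@R.T+s['eef_pos'])
tip=lambda a,r=64,x=12:[x,r*np.sin(a),94-r*np.cos(a)]
for n,th in(('w2',0.002),('w4',.333)):
    g=cv2.cvtColor(cv2.imread(f'pics/{n}.png'),cv2.COLOR_BGR2GRAY).astype(float)
    col=g[170:262,307:318].mean(1); d=np.abs(np.gradient(col)); 
    i=(d*((np.arange(170,262)>(185 if n=='w2' else 236))&(np.arange(170,262)<(195 if n=='w2' else 250)))).argmax(); a,b,e=d[i-1:i+2]
    print(n,'foot edge',170+i+.5*(a-e)/(a-2*b+e),'pred',pr(th,[(14,35,10),(-14,35,10)])[:,1])
    print(' ptr tip,pivot, mark in/out',pr(th,[tip(th),tip(0,0),tip(.333),tip(.333,73)]).round(1).tolist())
k=lambda n:cv2.resize(cv2.imread(f'pics/{n}.png')[230:280,325:365],None,fx=10,fy=10,interpolation=cv2.INTER_CUBIC)
cv2.imwrite('pics/z4.png',np.hstack([k('w2'),k('w4')]))
```

```text
t 16.83 tcp [ 514.2 -175.9  183.6] yaw 1.7201 travel [-0.045  -0.0001 -0.0068] twist -0.0007 F [-3.2 -0.3  9. ] M [-0.55  0.78 -0.08] open 0.227 grip 30.0
w2 foot edge 189.5774193548387 pred [189.45600455 189.47989517]
 ptr tip,pivot, mark in/out [[337.7, 240.6], [342.2, 269.2], [338.2, 213.1], [337.7, 207.1]]
w4 foot edge 243.6850311850312 pred [243.95815045 243.96853118]
 ptr tip,pivot, mark in/out [[337.6, 260.9], [342.0, 295.1], [337.6, 260.9], [337.2, 257.3]]
```

View pics/z4.png

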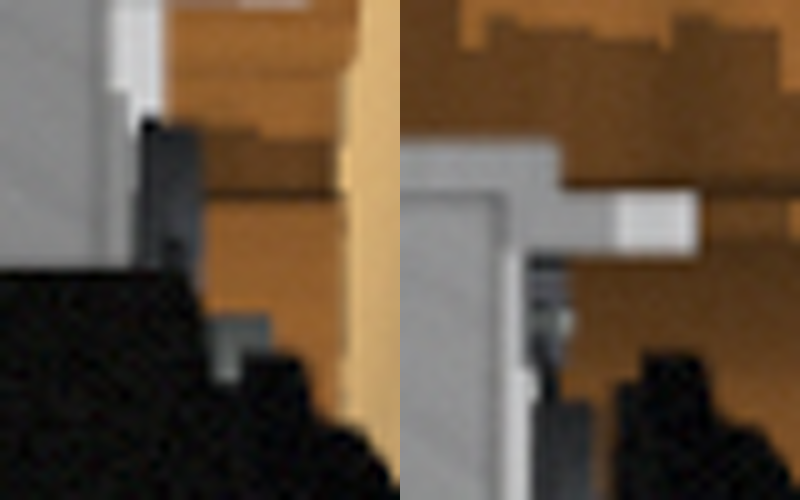

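The foot edge gives a lean of about 0.3306 against the measured mark of about 0.333. The pointer tip shows at crop (555,325), as predicted for alignment. I'll make a last small nudge, let it settle and check.

Emit:
drive_tool(
  targets=[
    {"jaw": 0,"travel": [0.0004,0,0.0001],"twist": 0},
    {"jaw": 0,"travel": [0.0004,0,0.0001],"twist": 0},
    {"jaw": 0,"travel": [0.0004,0,0.0001],"twist": 0},
    {"jaw": 0,"travel": [0.0004,0,0.0001],"twist": 0},
    {"jaw": 0,"travel": [0.0004,0,0.0001],"twist": 0},
    {"jaw": 0,"travel": [0.0004,0,0.0001],"twist": 0},
    {"jaw": 0,"travel": [0.0004,0,0.0001],"twist": 0},
    {"jaw": 0,"travel": [0.0004,0,0.0001],"twist": 0},
  ],
)

```text
t: 17.55
eef_pos: [514.2, -175.6, 183.5]
tcp_rot: [3.14, 0.002, 1.72]
ft_force: [-3.0, -0.3, 8.9]
opening: 0.231
grip_force: 30.0
```

Emit:
drive_tool(
  targets=[
    {"jaw": 0,"travel": [0,0,0],"twist": 0},
    {"jaw": 0,"travel": [0,0,0],"twist": 0},
    {"jaw": 0,"travel": [0,0,0],"twist": 0},
    {"jaw": 0,"travel": [0,0,0],"twist": 0},
    {"jaw": 0,"travel": [0,0,0],"twist": 0},
    {"jaw": 0,"travel": [0,0,0],"twist": 0},
    {"jaw": 0,"travel": [0,0,0],"twist": 0},
    {"jaw": 0,"travel": [0,0,0],"twist": 0},
  ],
)

```text
t: 18.22
eef_pos: [514.2, -175.6, 183.5]
tcp_rot: [3.141, 0.002, 1.72]
ft_force: [-3.8, -0.9, 8.8]
opening: 0.231
grip_force: 30.0
```

Emit:
drive_tool(
  targets=[
    {"jaw": 0,"travel": [0,0,0],"twist": 0},
    {"jaw": 0,"travel": [0,0,0],"twist": 0},
    {"jaw": 0,"travel": [0,0,0],"twist": 0},
    {"jaw": 0,"travel": [0,0,0],"twist": 0},
    {"jaw": 0,"travel": [0,0,0],"twist": 0},
    {"jaw": 0,"travel": [0,0,0],"twist": 0},
    {"jaw": 0,"travel": [0,0,0],"twist": 0},
    {"jaw": 0,"travel": [0,0,0],"twist": 0},
  ],
)

```text
t: 18.88
eef_pos: [514.2, -175.6, 183.5]
tcp_rot: [3.14, 0.002, 1.72]
ft_force: [-3.0, -0.9, 8.9]
opening: 0.23
grip_force: 30.0
```

Run:
```python
from h import *
to(520.8,-220.4,190.5,1.7208)
g=cv2.cvtColor(read_camera('wrist')['frame'],cv2.COLOR_RGB2GRAY).astype(float)
d=np.abs(np.gradient(g[236:250,307:318].mean(1))); i=d[1:-1].argmax()+1; a,b,e=d[i-1:i+2]; y=236+i+.5*(a-e)/(a-2*b+e)
print('edge',y,'lean',.333+(y-.12-243.96)/166)
```

```text
t 18.88 tcp [ 514.2 -175.6  183.5] yaw 1.7200 travel [-0.0453 -0.0001 -0.0069] twist -0.0008 F [-3.  -0.9  8.9] M [-0.61  0.71 -0.1 ] open 0.230 grip 30.0
edge 244.08064516129033 lean 0.33300388651379714
```

Lean is 0.333, steady, with the foot pressing lightly on the crown.

```bash
python3 -c "
from cell import *
print(job_done())"
```

```text
the job is handed in; nothing more can be done
None
```

I handed the job in at about 19 s with the gauge still held, its foot on the crown with about 13 N, leaning 0.333 rad to match the mark I measured at about 0.333; from the camera angles available I could not see the pointer on the mark directly.

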